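Change the batch on the warming plate and set its timer

ROBOT

A 6-joint arm with a two-finger parallel gripper is mounted at the origin on the work surface. World frame = base frame: x ahead of the robot, y to its left, z up, the work surface at z = 0. Lengths are in mm, angles in rad, forces in N, time in s.
With the tool pointing down it reaches from about 300 to 950 mm from the base axis. Payload 3.1 kg.
Tool frame: the origin (TCP) lies at the very end of the fingers, on their centre line; the grasp point (between the pads) lies 19 mm behind it; z points along the fingers, y is the line along which they close (so a half turn about z gives the same grasp; the last joint's range is limited). The gripper opens to 85 mm and grips with 20 to 120 N. Pads are 22 mm wide; open, the fingers measure 114 mm over their backs; the gripper's body (76 mm by 85 mm) begins 54 mm behind the grasp point. The pads swing forward as they close: fully open they stand 13 mm farther back than shut.
Start: joints at [1.192, 0.308, 1.634, -0, 1.2, -0.07], TCP at [189.973, 595.434, 231.272] pointing down, gripper open.
Joint ranges: [-3.06, 3.06], [-0.79, 1.96], [0.05, 2.63], [-1.19, 4.34], [0.05, 2.64], [-2.94, 2.94]. Speed limits (rad/s): [2.79, 2.79, 3.14, 3.14, 3.14, 3.14].

INTERFACE

Orientations are given as a unit quaternion [w, x, y, z].
In Python, from cell import sensors, snapshot, robot gives the robot as it stands.
- The arm moves only by the shell command python3 -m creep 'ROWS'. ROWS is JSON, a list of rows, each a list of 7 numbers: the shift along the tool's x, y, z as a fraction of full scale, then the turn, a rotation vector about the tool's x, y, z as a fraction of full scale, then the finger opening in mm, from 0 to 85.4. In form: [[dx, dy, dz, wx, wy, wz, hand], ...]. A call has exactly 10 rows; each row shifts and turns the commanded pose from where the row before left it, along the tool's axes as they then stand; what a row does not reach is not made up. Full scale, the value 1, is 50 mm for a shift and pi rad for a turn. A row lasts 1/10 s, in which the tool goes at most 50 mm and 8.59 degrees, less where a joint would pass 70% of its speed; a pose out of reach is approached as far as the arm can. A call with a number of a shift or a turn outside -1 to 1 is refused whole. A call with a gripper value outside its range is refused whole. The fingers move at their own pace and stop on an object; the grip force is fixed at half the most. Time passes only in rows, so rows that do not move let the fingers close, or fill a call up. It gives the time, the measured TCP pose, the force, the opening and the grip force at its end, in the units of the state.
- sensors.read_state(): the state, without advancing time (a new reading comes with each control period).
- snapshot(name): name is "side" or "top" or "wrist"; returns a dict with "image" (384x512x3 uint8, red, green, blue), "camera_matrix" (3x3 intrinsics, pixels), "origin" and "rotation" of the camera in the world. Camera axes: x right, y down, z forward; pixel columns grow to the right and rows downward; lengths in mm; the calibration is good to about 2 mm. A picture is of the moment at which its call begins. There is no depth.
- robot.finish_job(): hands the job in; it is judged then, once.
The state is a dict: "t": time; "qpos": joint angles; "qvel": joint speeds; "joint_torque": joint torques, N m; "tool_pos": TCP position; "eef_rot": TCP orientation; "ft_force": force on the tool from outside, world axes, zero at the start; "torque": the same for the moment, N m; "width": opening from 0.0 (shut) to 1.0 (fully open); "finger_force": force on a finger pad.
Only numpy, scipy, OpenCV 4.12 (cv2) and the standard library are available. Lean on these libraries where they do the work, as an engineer would, in place of code of your own. Each camera call takes 0.05 s, during which the arm holds its last target. There are 200 camera calls.

TASK

The two jars on the warming plate are warm enough: stand both upright on the black rubber mat, then stand every one of the steel pots from the bench upright on the aluminium plate. When all the pots are on, push the switch lever over to on (away from the robot), and after that turn the timer dial clockwise to its sixth click, counted from its zero stop, leaving the tape measure, the socket and the rubber puck where they are.

Things in the scene. Friction and masses are not known exactly. Their poses are not given: they have to be found in the camera images.
- warmer: warming plate, a fixed grey housing 160 mm deep (x) and 530 mm wide (y), its flat top 45 mm above the bench. Origin on the bench under the housing's middle line, 10 mm left (+y) of its centre; x points to its back, away from the robot, y to its left, z up. Turned by a few degrees from start to start
- plate_mid (a point): centre of the aluminium heating plate, the left part of the housing's top, on its surface. The plate is flat, without a rim, level with the rest of the top, 150 mm along the warmer's x and 320 mm along its y
- timer (a joint): angle of the timer dial in rad: 0 at its zero stop, growing clockwise seen from above, a click every 0.5236 rad (30 degrees) up to the end stop at the tenth click (5.236); the sixth click is at 3.142. A spring holds it at each click and snaps it to the nearest when let go; about 0.1 N m takes it over a click. It may start at any click from 0 to 4
- timer_grip (a point): on the upright axis of the timer dial, 36 mm above the housing's top, the height to grip. The dial is 240 mm right of the plate's centre: a disc 52 mm across, 12 mm high, with a grey bar across it, 50 mm long, 14 mm thick, 12 to 52 mm above the housing. At value 0 the bar lies along the warmer's x. White marks round it show the clicks, long for 0 (towards the robot), 5 and 10
- timer_mark (a point): white pointer at the end of the dial's bar, 24.5 mm from the axis, on top; at joint value 0 it points to the robot (the warmer's -x), and it turns with the dial
- switch (a joint): angle of the main switch lever in rad: 0 off, leaning to the robot; 1.0 fully on, leaning away from it. Stays where it is left; pushing it takes a few N
- switch_tip (a point): round tip of the switch lever, near the right end of the housing, 85 mm to the right of the dial. The lever is 60 mm long from its pivot to this point, swings along the warmer's x from 0.5 rad short of upright to 0.5 rad past it
- mat: black rubber mat fixed to the bench, 190 mm along its x, 150 mm along its y, 4 mm thick; to the left or to the right of the row of pots. Origin at the centre of its underside
- organizer: open grey parts box with four compartments, 150 x 150 mm, 45 mm high, fixed; on the other side from the mat. Not to be handled
- tape: grey tape measure lying among the pots, about 75 x 65 mm, 30 mm high; leave it alone
- pot0: closed steel adhesive pot, standing upright: round foot 68 mm across and 36 mm high, shoulder narrowing up to 50 mm, then a straight round neck with cap, 44 mm across, up to 86 mm high; 0.17 to 0.34 kg, heavy at the foot. Origin at the centre of its underside, z along its axis. Between two and four such pots stand in a row on the bench
- pot1: another such pot, or absent
- pot2: another such pot, or absent
- pot3: another such pot, or absent
- jar0: white closed jar with a grey cap, upright, 62 mm diameter, 100 mm high (straight sides up to 70 mm, cap 55 mm across from 84 mm), about 0.3 kg; origin at the centre of its underside, z along its axis. Starts on the plate
- jar1: another such jar, also on the plate at the start
- socket: small steel socket standing on the bench left of the warmer, 28 mm diameter, 35 mm high; leave it alone
- roll: small black rubber puck on the bench right of the warmer, 44 mm diameter, 20 mm high; leave it alone
Things that resemble listed ones, but are neither listed nor needed, are in the scene too. What is shaped like the pot0 but blue is not meant. What is shaped like the jar0 but blue is not meant.

How it is judged:
By the outcome, as a careful person would: the job done as asked, in the order asked, and still so for the second after the job is handed in, with the robot touching nothing.
Of pot0, pot1, pot2, pot3 only 2 to 4 are there at a start; the rules pass over those that are not, and their reading is None.
At some moment in a run one of pot0, pot1, pot2, pot3 may be knocked a few centimetres aside while the robot is not near it.
It also fails if it takes over 210 s, if anything falls off the work surface, if the arm or the gripper's body presses on something with over 40 N, if the wrist force passes 120 N, or if a joint passes its speed limit or range.

## Working session

There is one attempt and no reset: what is moved stays moved. The work goes in short steps, Python scripts to look and compute and a shell command to move; the robot and the scene stay as the last step left them, time stands still between calls to the robot, and variables do not carry over. Pictures are saved under pics/ and viewed, at most 17 in all, crops included, and the job is handed in when it is done.

```bash
ls; mkdir -p pics; python3 - <<'E'
from cell import sensors, snapshot
import cv2,json
for n in("top","side"):
    s=snapshot(n); cv2.imwrite(f"pics/{n}0.png",cv2.resize(s["image"][:,:,::-1],(800,600),interpolation=cv2.INTER_CUBIC))
    print(n,s["camera_matrix"].tolist(),s["origin"],s["rotation"])
s=sensors.read_state();print(s["t"],s["tool_pos"],s["eef_rot"],s["ft_force"])
E
```

```text
pics
top [[425.8106464512588, 0.0, 262.888033867611], [0.0, 425.8106464512588, 190.93538350270063], [0.0, 0.0, 1.0]] [ 425.00143784   -9.2702346  1237.11510025] [-0.04690915  0.71417435 -0.69724743  0.04000674]
side [[355.11543392686303, 0.0, 257.2137245936983], [0.0, 355.11543392686303, 195.6708209092422], [0.0, 0.0, 1.0]] [308.00865382 718.91069672 542.75962463] [ 0.07666744 -0.13823931  0.85315219 -0.49713514]
0.1 [189.70539904 594.71187132 230.1320468 ] [-2.25987899e-04  1.53781598e-01  9.88104280e-01 -1.04958909e-03] [ 0.27996745 -0.04379355  0.386529  ]
```

View pics/top0.png

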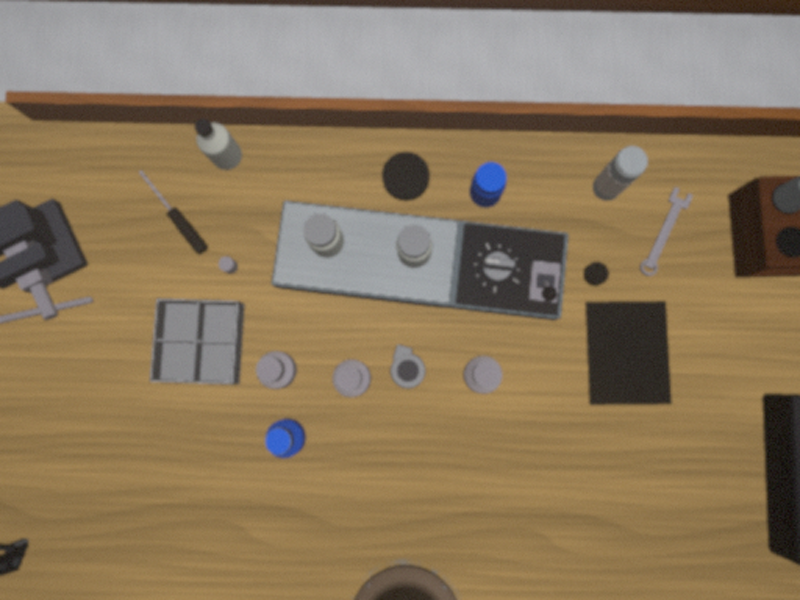

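View pics/side0.png

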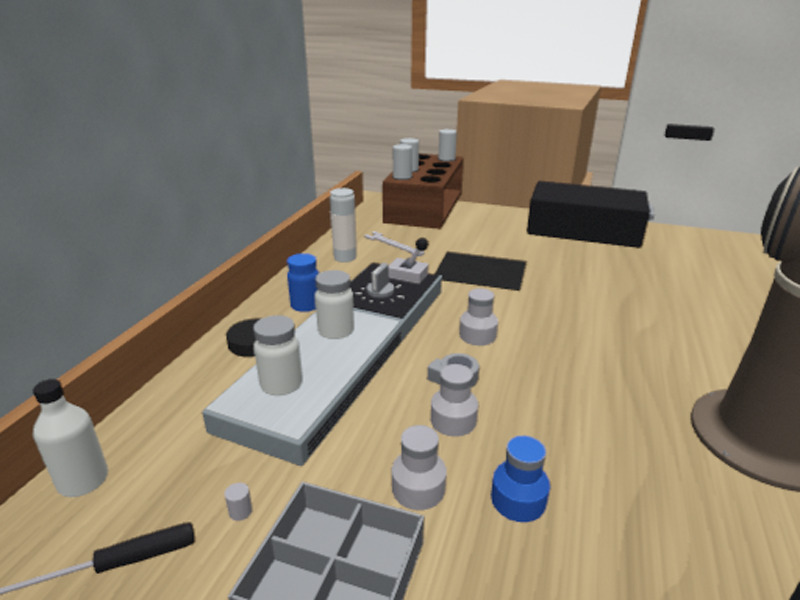

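Top view (800x600 px): the three steel pots are at (276,370), (351,378) and (484,375). The tape measure is at (407,368), the blue pot decoy at (285,438) and the blue jar decoy at (489,185). The jars are on the plate at (322,232) and (414,244), the dial is at (499,265), the switch tip at (549,293), and the mat at (628,353) on the right. The side view agrees: 3 steel pots and 2 white jars.

```bash
cat > h.py <<'E'
import numpy as np,cv2
from scipy.spatial.transform import Rotation as Rn
from cell import sensors, snapshot
def Rm(s):
    r=np.array(s["rotation"],float)
    return r if r.shape==(3,3) else Rn.from_quat(r[[1,2,3,0]]).as_matrix()
def ray(s,u,v,z):
    d=Rm(s)@np.linalg.inv(s["camera_matrix"])@[u,v,1.]; o=np.array(s["origin"])
    return (o+d*(z-o[2])/d[2])[:2]
def proj(s,p):
    c=np.array(s["camera_matrix"])@(Rm(s).T@(np.array(p,float)-s["origin"])); return c[:2]/c[2]
def tri(a,pa,b,pb):
    A=[];B=[]
    for s,(u,v) in((a,pa),(b,pb)):
        d=Rm(s)@np.linalg.inv(s["camera_matrix"])@[u,v,1.];d/=np.linalg.norm(d);P=np.eye(3)-np.outer(d,d)
        A.append(P);B.append(P@np.array(s["origin"]))
    return np.linalg.lstsq(np.vstack(A),np.hstack(B),rcond=None)[0]
def go(x,y,z,yaw=None):
    "units to reach xyz from here; yaw = world angle (deg) of tool y"
    s=sensors.read_state();q=np.array(s["eef_rot"]);R=Rn.from_quat(q[[1,2,3,0]]).as_matrix()
    p=np.array(s["tool_pos"]);print("at",p.round(1),"yaw",np.degrees(np.arctan2(R[1,1],R[0,1])).round(1),"tilt",R[:2,2].round(3))
    print("sum units",(R.T@(np.array([x,y,z])-p)/50).round(3))
E
python3 - <<'E'
from h import *
t=snapshot("top");im=t["image"];k=.64
cv2.imwrite("pics/topraw.png",im[:,:,::-1])
hsv=cv2.cvtColor(im,cv2.COLOR_RGB2HSV)
m=((hsv[...,1]<45)&(hsv[...,2]>60)).astype(np.uint8)
for n,(u,v) in dict(p0=(276,370),p1=(351,378),p2=(484,375)).items():
    l=cv2.connectedComponents(m)[1];c=l==l[int(v*k),int(u*k)];yy,xx=np.nonzero(c)
    print(n,xx.min(),xx.max(),yy.min(),yy.max(),xx.size,ray(t,xx.mean(),yy.mean(),35).round(1), ray(t,u*k,v*k,86).round(1))
for n,(u,v,z) in dict(j0=(322,228,145),j1=(414,240,145),dial=(499,266,57),sw=(549,293,100)).items(): print(n,ray(t,u*k,v*k,z).round(1))
# dark mat
d=(im.max(2)<45).astype(np.uint8);l=cv2.connectedComponents(d)[1]
for n,(u,v,z) in dict(mat=(628,353,4),panel=(475,290,45)).items():
    c=(l==l[int(v*k),int(u*k)]).astype(np.uint8);r=cv2.minAreaRect(cv2.findContours(c,0,2)[0][0]);print(n,r,[ray(t,*p,z).round(0).tolist() for p in cv2.boxPoints(r)],ray(t,*r[0],z))
# housing corners by eye
for p in((286,202),(274,285),(567,234),(560,317),(464,221),(455,303)): print(p,ray(t,p[0]*k,p[1]*k,45).round(0))
crop=im[120:260,150:380,::-1];cv2.imwrite("pics/crop1.png",cv2.resize(crop,None,fx=3.4,fy=3.4,interpolation=cv2.INTER_CUBIC))
E
```

```text
p0 164 188 225 248 454 [438.9 245.1] [437.3 232.9]
p1 213 236 230 253 438 [427.5 108.2] [426.8 103.1]
p2 297 320 228 250 435 [ 439.8 -127.6] [ 437.5 -125.3]
j0 [675.3 154.9]
j1 [6.583e+02 1.000e-01]
dial [ 633. -153.]
sw [ 580.3 -234. ]
mat ((408.7373352050781, 227.29766845703125), (38.362648010253906, 33.74665069580078), 86.42366790771484) [[533.0, -367.0], [541.0, -464.0], [431.0, -468.0], [423.0, -372.0]] [ 481.67322101 -417.78726065]
panel ((3.0, 363.0), (0.0, 0.0), 0.0) [[88.0, 694.0], [88.0, 694.0], [88.0, 694.0], [88.0, 694.0]] [ 87.80959249 694.2196921 ]
(286, 202) [746. 238.]
(274, 285) [591. 253.]
(567, 234) [ 697. -278.]
(560, 317) [ 545. -265.]
(464, 221) [717. -90.]
(455, 303) [566. -76.]
```

View pics/crop1.png

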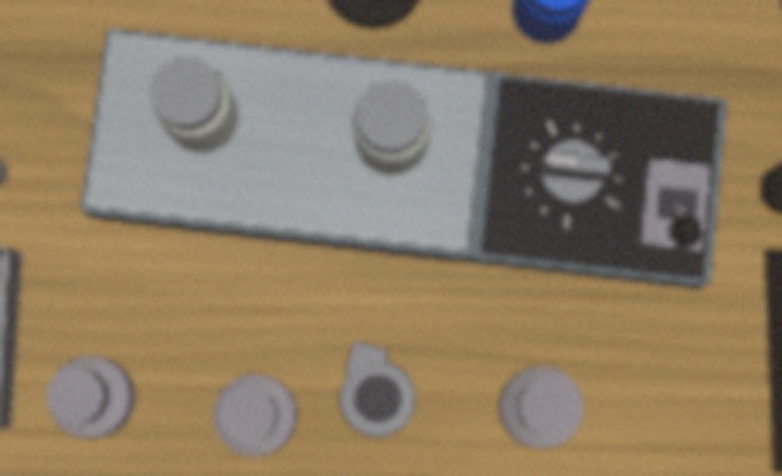

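The crop confirms two white jars with grey caps at crop px (187,92) and (391,115), and three steel, non-blue pots with caps at (80,397), (249,413) and (543,407). The dial bar lies about left-right with its bright end to the left, at about click 3.

```bash
python3 - <<'E'
from h import *
t=snapshot("top");s=snapshot("side")
c=lambda u,v:(u/3.4+150-.35,v/3.4+120-.35)
for n,p,z in(("j0",(187,92),145),("j1",(391,115),145),("p0",(80,397),86),("p1",(249,413),86),("p2",(543,407),86)): print(n,ray(t,*c(*p),z).round(1))
k=.64
for n,a,b in(("j0",(322,228),(275,327)),("j1",(413,239),(334,281)),("sw",(549,293),(422,244))): print(n,tri(t,(a[0]*k,a[1]*k),s,(b[0]*k,b[1]*k)).round(1))
q=np.array([ray(t,a*k,b*k,4) for a,b in((586,302),(665,302),(671,402),(589,404))]);print("mat",q.round(0).tolist(),q.mean(0))
go(672,153,231)
E
```

```text
j0 [673.1 158.5]
j1 [658.6   0.9]
p0 [438.1 242.3]
p1 [428.8 107.9]
p2 [ 439.2 -124.2]
j0 [675.6 155.3 138.8]
j1 [658.5   0.9 138.4]
sw [ 576.9 -230.3  119.5]
mat [[578.0, -322.0], [582.0, -468.0], [398.0, -475.0], [390.0, -326.0]] [ 486.93189191 -397.77546286]
at [189.8 595.1 230.7] yaw 72.3 tilt [-0.    -0.001]
sum units [-1.1874e+01 -5.4920e+00 -1.0000e-03]
```

```bash
R='x'; python3 -m creep '[[-0.6,-0.27,0,0,0,0,85],[-0.6,-0.27,0,0,0,0,85],[-0.6,-0.27,0,0,0,0,85],[-0.6,-0.27,0,0,0,0,85],[-0.6,-0.27,0,0,0,0,85],[-0.6,-0.27,0,0,0,0,85],[-0.6,-0.27,0,0,0,0,85],[-0.6,-0.27,0,0,0,0,85],[-0.6,-0.27,0,0,0,0,85],[-0.6,-0.27,0,0,0,0,85]]'; python3 -m creep '[[-0.6,-0.27,0,0,0,0,85],[-0.6,-0.27,0,0,0,0,85],[-0.6,-0.27,0,0,0,0,85],[-0.6,-0.27,0,0,0,0,85],[-0.6,-0.27,0,0,0,0,85],[-0.6,-0.27,0,0,0,0,85],[-0.6,-0.27,0,0,0,0,85],[-0.6,-0.27,0,0,0,-0.024,85],[0,0,0,0,0,-0.024,85],[0,0,0,0,0,-0.024,85]]'
python3 - <<'E'
from h import *
go(674,156,231)
w=snapshot("wrist");cv2.imwrite("pics/w1.png",w["image"][:,:,::-1]);print(proj(w,[674,156,145]),proj(w,[659,1,145]),w["origin"])
E
```

```text
t: 1.25
tool_pos: [435.6, 374.6, 231.2]
eef_rot: [-0.0, 0.154, 0.988, 0.0]
ft_force: [-0.0, 0.7, -0.0]
width: 0.995
finger_force: 0.0
t: 2.25
tool_pos: [631.3, 198.5, 230.8]
eef_rot: [-0.0, 0.041, 0.999, -0.0]
ft_force: [-0.1, 0.7, 0.3]
width: 0.998
finger_force: 0.0
at [631.3 198.5 230.8] yaw 85.3 tilt [-0.001 -0.   ]
sum units [-0.92  -0.778 -0.005]
[215.53690904 241.49516513] [ 51.04138005 239.25021475] [550.8384536  205.61756217 371.9570159 ]
```

View pics/w1.png

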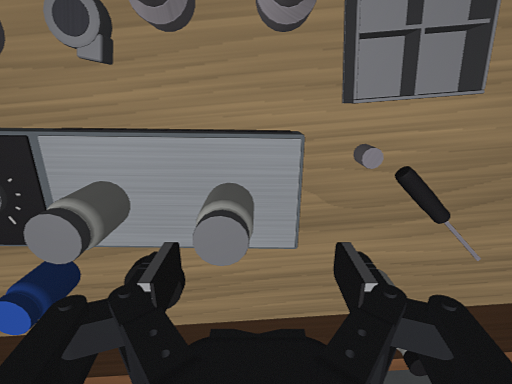

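Wrist view: the left jar cap is centred at (222,239) and the right jar cap at (54,240), both close to the prediction.

```bash
python3 - <<'E'
from h import *
w=snapshot("wrist");print(ray(w,222,239.5,145),ray(w,56,240,145))
im=cv2.cvtColor(w["image"],cv2.COLOR_RGB2GRAY)
p=ray(w,222,239.5,145);go((p[0]+673.5)/2,(p[1]+158)/2,84)
E
```

```text
[672.05394521 162.94482371] [660.25582713   5.96304339]
at [630.7 199.3 230.8] yaw 85.2 tilt [-0.001 -0.   ]
sum units [-0.906 -0.704  2.936]
```

```bash
python3 -m creep '[[-0.45,-0.35,0,0,0,0,85],[-0.45,-0.35,0,0,0,0,85],[0,0,0.2,0,0,0,85],[0,0,0.4,0,0,0,85],[0,0,0.5,0,0,0,85],[0,0,0.5,0,0,0,85],[0,0,0.5,0,0,0,85],[0,0,0.5,0,0,0,85],[0,0,0.4,0,0,0,85],[0,0,0,0,0,0,85]]'; python3 -m creep '[[0,0,0,0,0,0,50],[0,0,0,0,0,0,50],[0,0,0,0,0,0,50],[0,0,0,0,0,0,50],[0,0,0,0,0,0,50],[0,0,0,0,0,0,50],[0,0,0,0,0,0,50],[0,0,0,0,0,0,50],[0,0,-0.2,0,0,0,50],[0,0,-0.2,0,0,0,50]]'
python3 -c "
from h import *
go(532,-398,150)"
```

```text
t: 3.35
tool_pos: [668.2, 161.3, 76.6]
eef_rot: [-0.005, 0.042, 0.999, -0.001]
ft_force: [-0.7, -0.0, -1.0]
width: 0.997
finger_force: 0.0
t: 4.35
tool_pos: [671.1, 161.0, 100.4]
eef_rot: [-0.002, 0.041, 0.999, -0.0]
ft_force: [-0.2, 0.2, -2.9]
width: 0.71
finger_force: 63.3
at [671.1 161.  100.4] yaw 85.3 tilt [-0.003 -0.   ]
sum units [  1.853 -11.373  -0.979]
```

```bash
python3 -m creep '[[0,0,-0.4,0,0,0,50],[0,0,-0.6,0,0,0,50],[0,0,-0.6,0,0,0,50],[0,0,-0.6,0,0,0,50],[0,0,-0.4,0,0,0,50],[0.05,-0.3,-0.2,0,0,0,50],[0.1,-0.5,0,0,0,0,50],[0.1,-0.6,0,0,0,0,50],[0.1,-0.6,0,0,0,0,50],[0.1,-0.6,0,0,0,0,50]]'; python3 -m creep '[[0.1,-0.6,0,0,0,0,50],[0.1,-0.6,0,0,0,0,50],[0.1,-0.6,0,0,0,0,50],[0.1,-0.6,0,0,0,0,50],[0.1,-0.6,0,0,0,0,50],[0.1,-0.6,0,0,0,0,50],[0.1,-0.6,0,0,0,0,50],[0.1,-0.6,0,0,0,0,50],[0.1,-0.6,0,0,0,0,50],[0.1,-0.6,0,0,0,0,50]]'; python3 -m creep '[[0.1,-0.6,0,0,0,0,50],[0.1,-0.6,0,0,0,0,50],[0.1,-0.5,0,0,0,0,50],[0.05,-0.4,0,0,0,0,50],[0,-0.3,0,0,0,0,50],[0,0,0,0,0,0,50],[0,0,0,0,0,0,50],[0,0,0,0,0,0,50],[0,0,0,0,0,0,50],[0,0,0,0,0,0,50]]'
python3 -c "
from h import *
go(532,-397,40)
w=snapshot('wrist');cv2.imwrite('pics/w2.png',w['image'][:,:,::-1])
for p in ((580,-322),(580,-470),(392,-324),(398,-475)): print(proj(w,[*p,4]))"
```

```text
t: 5.35
tool_pos: [637.4, 31.5, 239.8]
eef_rot: [-0.002, 0.041, 0.999, -0.0]
ft_force: [0.5, -0.5, -3.1]
width: 0.704
finger_force: 63.3
t: 6.35
tool_pos: [562.5, -262.7, 240.0]
eef_rot: [-0.001, 0.042, 0.999, 0.0]
ft_force: [0.4, 0.0, -3.4]
width: 0.703
finger_force: 63.3
t: 7.35
tool_pos: [537.9, -378.5, 241.4]
eef_rot: [0.0, 0.041, 0.999, 0.0]
ft_force: [0.1, -0.4, -3.0]
width: 0.704
finger_force: 63.4
at [ 537.9 -378.5  241.4] yaw 85.3 tilt [0. 0.]
sum units [ 0.087 -0.379  4.027]
[297.17144016 185.22804795]
[197.69569691 192.88868487]
[290.55722116  42.65524453]
[172.32809412  58.64406513]
```

View pics/w2.png

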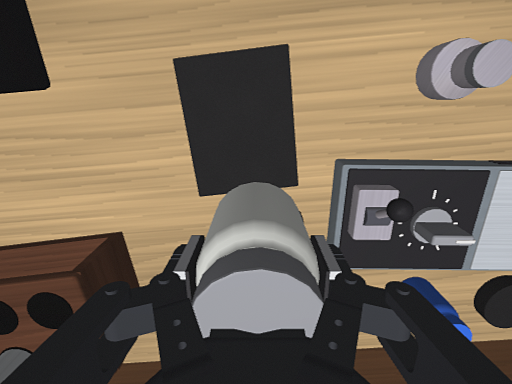

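The mat corners match the prediction at (289,44), (173,58), (297,187) and (199,196). The dial's white pointer is to the right in this view, which is the warmer's left, so click 3.

```bash
python3 -m creep '[[0.09,-0.38,0,0,0,0,50],[0,0,0.3,0,0,0,50],[0,0,0.6,0,0,0,50],[0,0,0.6,0,0,0,50],[0,0,0.6,0,0,0,50],[0,0,0.6,0,0,0,50],[0,0,0.6,0,0,0,50],[0,0,0.4,0,0,0,50],[0,0,0.2,0,0,0,50],[0,0,0.1,0,0,0,50]]'; python3 -m creep '[[0,0,0,0,0,0,50],[0,0,0,0,0,0,50],[0,0,0,0,0,0,50],[0,0,0,0,0,0,85],[0,0,0,0,0,0,85],[0,0,0,0,0,0,85],[0,0,0,0,0,0,85],[0,0,-0.2,0,0,0,85],[0,0,-0.4,0,0,0,85],[0,0,-0.6,0,0,0,85]]'; python3 -m creep '[[0,0,-0.6,0,0,0,85],[0,0,-0.6,0,0,0,85],[0,0,-0.6,0,0,0,85],[0,0,-0.6,0,0,0,85],[0,0,-0.4,0,0,0,85],[0,0,0,0,0,0,85],[0,0,0,0,0,0,85],[0,0,0,0,0,0,85],[0,0,0,0,0,0,85],[0,0,0,0,0,0,85]]'
python3 -c "
from h import *
go(659.5,4,240)"
```

```text
t: 8.4
tool_pos: [529.7, -396.9, 42.5]
eef_rot: [-0.003, 0.041, 0.999, 0.002]
ft_force: [-11.1, 7.8, 28.2]
width: 0.705
finger_force: 66.0
t: 9.4
tool_pos: [530.1, -396.9, 100.2]
eef_rot: [-0.002, 0.041, 0.999, 0.001]
ft_force: [-0.5, -0.9, 0.2]
width: 0.997
finger_force: 0.0
t: 10.4
tool_pos: [530.8, -397.5, 239.5]
eef_rot: [-0.001, 0.041, 0.999, 0.001]
ft_force: [0.4, -0.5, 0.1]
width: 0.994
finger_force: 0.0
at [ 530.8 -397.5  239.5] yaw 85.3 tilt [-0.002  0.002]
sum units [-1.903e+00  8.215e+00 -1.000e-03]
```

```bash
python3 -m creep '[[-0.1,0.3,0,0,0,0,85],[-0.1,0.5,0,0,0,0,85],[-0.12,0.5,0,0,0,0,85],[-0.12,0.5,0,0,0,0,85],[-0.12,0.5,0,0,0,0,85],[-0.12,0.5,0,0,0,0,85],[-0.12,0.5,0,0,0,0,85],[-0.12,0.5,0,0,0,0,85],[-0.12,0.5,0,0,0,0,85],[-0.12,0.5,0,0,0,0,85]]'; python3 -m creep '[[-0.12,0.5,0,0,0,0,85],[-0.12,0.5,0,0,0,0,85],[-0.12,0.5,0,0,0,0,85],[-0.12,0.5,0,0,0,0,85],[-0.12,0.5,0,0,0,0,85],[-0.12,0.5,0,0,0,0,85],[-0.06,0.4,0,0,0,0,85],[0,0,0,0,0,0,85],[0,0,0,0,0,0,85],[0,0,0,0,0,0,85]]'
python3 -c "
from h import *
go(659.5,3,80)
w=snapshot('wrist');cv2.imwrite('pics/w3.png',w['image'][:,:,::-1]);print(proj(w,[659.5,3,145]))"
```

```text
t: 11.4
tool_pos: [609.2, -161.3, 241.0]
eef_rot: [-0.0, 0.041, 0.999, 0.0]
ft_force: [0.2, 0.7, -0.5]
width: 0.996
finger_force: 0.0
t: 12.4
tool_pos: [661.5, 2.2, 241.1]
eef_rot: [-0.0, 0.041, 0.999, -0.0]
ft_force: [0.2, 0.6, -0.0]
width: 1.001
finger_force: 0.0
at [661.5   2.2 241.1] yaw 85.3 tilt [-0.001 -0.   ]
sum units [0.04  0.014 3.222]
[257.22693019 190.05883532]
```

View pics/w3.png

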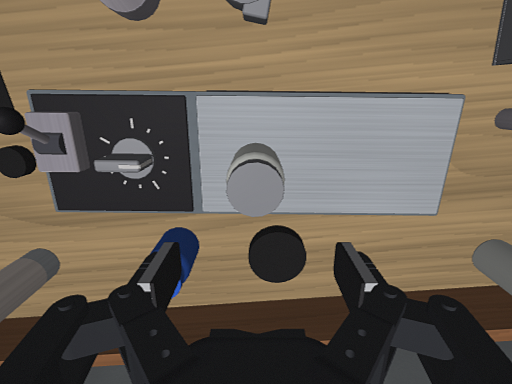

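The cap is centred at (256,187), within 3 px of the prediction, so I descend.

```bash
python3 -m creep '[[0.02,0,0.3,0,0,0,85],[0,0,0.5,0,0,0,85],[0,0,0.5,0,0,0,85],[0,0,0.5,0,0,0,85],[0,0,0.5,0,0,0,85],[0,0,0.5,0,0,0,85],[0,0,0.4,0,0,0,85],[0,0,0,0,0,0,85],[0,0,0,0,0,0,50],[0,0,0,0,0,0,50]]'; python3 -m creep '[[0,0,0,0,0,0,50],[0,0,0,0,0,0,50],[0,0,0,0,0,0,50],[0,0,0,0,0,0,50],[0,0,0,0,0,0,50],[0,0,0,0,0,0,50],[0,0,-0.3,0,0,0,50],[0,0,-0.5,0,0,0,50],[0,0,-0.6,0,0,0,50],[0,0,-0.6,0,0,0,50]]'; python3 -m creep '[[0,0,-0.6,0,0,0,50],[0,0,-0.6,0,0,0,50],[0.2,-0.3,0,0,0,0,50],[0.3,-0.5,0,0,0,0,50],[0.3,-0.5,0,0,0,0,50],[0.3,-0.5,0,0,0,0,50],[0.3,-0.5,0,0,0,0,50],[0.3,-0.5,0,0,0,0,50],[0.3,-0.5,0,0,0,0,50],[0.3,-0.5,0,0,0,0,50]]'
python3 -c "
from h import *
go(440,-399,39.5)"
```

```text
t: 13.45
tool_pos: [662.1, 1.6, 83.2]
eef_rot: [0.001, 0.041, 0.999, -0.001]
ft_force: [1.7, -1.3, -1.7]
width: 0.707
finger_force: 60.5
t: 14.45
tool_pos: [659.4, 3.4, 181.1]
eef_rot: [-0.002, 0.041, 0.999, 0.0]
ft_force: [-0.3, 0.3, -3.0]
width: 0.703
finger_force: 62.6
t: 15.45
tool_pos: [527.1, -177.7, 238.5]
eef_rot: [-0.003, 0.041, 0.999, 0.001]
ft_force: [0.7, -0.1, -2.3]
width: 0.704
finger_force: 62.7
at [ 527.1 -177.7  238.5] yaw 85.3 tilt [-0.005  0.002]
sum units [ 1.349 -4.56   3.981]
```

```bash
python3 -m creep '[[0.15,-0.5,0,0,0,0,50],[0.15,-0.5,0,0,0,0,50],[0.15,-0.5,0,0,0,0,50],[0.15,-0.5,0,0,0,0,50],[0.15,-0.5,0,0,0,0,50],[0.15,-0.5,0,0,0,0,50],[0.1,-0.5,0,0,0,0,50],[0.1,-0.4,0,0,0,0,50],[0,0,0,0,0,0,50],[0,0,0,0,0,0,50]]'
python3 -c "
from h import *
go(440,-399,40)"
```

```text
t: 16.45
tool_pos: [457.7, -366.2, 239.0]
eef_rot: [-0.002, 0.042, 0.999, 0.002]
ft_force: [0.2, 0.0, -2.4]
width: 0.706
finger_force: 62.7
at [ 457.7 -366.2  239. ] yaw 85.2 tilt [-0.003  0.004]
sum units [ 0.284 -0.697  3.98 ]
```

```bash
python3 -m creep '[[0.14,-0.35,0,0,0,0,50],[0.14,-0.35,0.3,0,0,0,50],[0,0,0.6,0,0,0,50],[0,0,0.6,0,0,0,50],[0,0,0.6,0,0,0,50],[0,0,0.6,0,0,0,50],[0,0,0.6,0,0,0,50],[0,0,0.4,0,0,0,50],[0,0,0.2,0,0,0,50],[0,0,0.06,0,0,0,50]]'; python3 -m creep '[[0,0,0,0,0,0,50],[0,0,0,0,0,0,50],[0,0,0,0,0,0,50],[0,0,0,0,0,0,85],[0,0,0,0,0,0,85],[0,0,0,0,0,0,85],[0,0,0,0,0,0,85],[0,0,-0.2,0,0,0,85],[0,0,-0.4,0,0,0,85],[0,0,-0.6,0,0,0,85]]'; python3 -m creep '[[0,0,-0.6,0,0,0,85],[0,0,-0.6,0,0,0,85],[0,0,-0.6,0,0,-0.04,85],[0,0,-0.5,0,0,-0.04,85],[0,0,0,0,0,-0.04,85],[0,0,0,0,0,-0.04,85],[0,0,0,0,0,-0.04,85],[0,0,0,0,0,-0.04,85],[0,0,0,0,0,-0.04,85],[0,0,0,0,0,-0.04,85]]'
cat > pots.py <<'E'
from h import *
import sys
t=snapshot("top");im=t["image"];hsv=cv2.cvtColor(im,cv2.COLOR_RGB2HSV)
m=((hsv[...,1]<45)&(hsv[...,2]>60)).astype(np.uint8)
n,l,st,c=cv2.connectedComponentsWithStats(m)
for i in range(1,n):
    if 300<st[i,4]<900:
        print("blob",c[i].round(1),st[i,:5],"cap/foot mix at z35",ray(t,*c[i],35).round(1))
cv2.imwrite("pics/"+sys.argv[1],cv2.resize(im[120:265,150:440,::-1],None,fx=2.7,fy=2.7,interpolation=cv2.INTER_CUBIC))
E
python3 pots.py t2.png; python3 -c "
from h import *
go(439,-124,200)"
```

```text
t: 17.45
tool_pos: [442.1, -399.0, 42.1]
eef_rot: [-0.001, 0.041, 0.999, 0.001]
ft_force: [-0.6, 1.0, 1.1]
width: 0.705
finger_force: 62.6
t: 18.45
tool_pos: [441.7, -399.5, 102.6]
eef_rot: [-0.001, 0.041, 0.999, 0.001]
ft_force: [0.5, -0.3, 0.2]
width: 0.997
finger_force: 0.0
t: 19.45
tool_pos: [487.9, -343.6, 211.8]
eef_rot: [-0.05, -0.389, 0.919, -0.032]
ft_force: [-0.2, -0.1, -0.4]
width: 0.995
finger_force: 0.0
blob [140.3  93.3] [126  78  28  30 506] cap/foot mix at z35 [853.7 371.2]
blob [397.4 109.4] [380  93  35  34 635] cap/foot mix at z35 [ 821.3 -380.8]
blob [425.8 146.6] [410 120  33  57 362] cap/foot mix at z35 [ 712.8 -460.4]
blob [  8.4 141.4] [  0 129  22  27 404] cap/foot mix at z35 [700.9 745.8]
blob [ 12.7 163.8] [  0 153  29  25 424] cap/foot mix at z35 [635.3 727.1]
blob [317.8 169.6] [302 154  33  34 578] cap/foot mix at z35 [ 638.6 -151.1]
blob [260.1 235.1] [250 221  22  27 433] cap/foot mix at z35 [448.3   9.1]
blob [176.2 236.3] [164 225  25  23 455] cap/foot mix at z35 [439.1 245. ]
blob [308.7 239.3] [297 228  24  23 435] cap/foot mix at z35 [ 440.  -127.5]
blob [224.7 241.7] [213 230  24  24 434] cap/foot mix at z35 [427.6 108. ]
at [ 489.9 -338.5  210.4] yaw 136.2 tilt [-0.068 -0.093]
sum units [-2.395  3.706 -0.125]
```

View pics/t2.png

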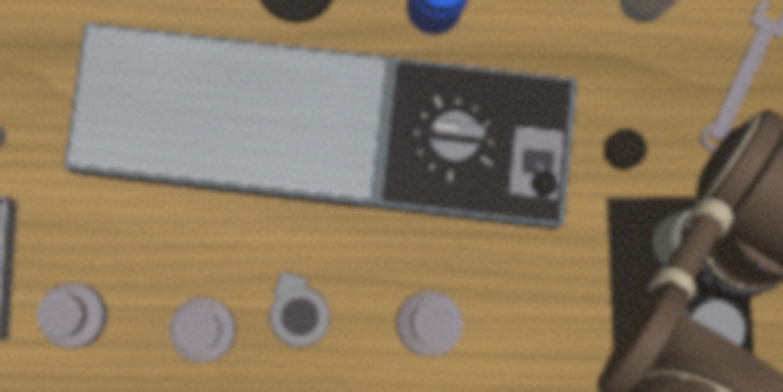

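```bash
python3 -c "
from h import *
print(np.round(sensors.read_state()['qpos'],3))"; python3 -m creep '[[0,0,-0.2,0,0,0.045,85],[0,0,-0.2,0,0,0.045,85],[0,0,-0.2,0,0,0.045,85],[0,0,0,0,0,0.045,85],[0,0,0,0,0,0.045,85],[0,0,0,0,0,0.045,85],[0,0,0,0,0,0.045,85],[0,0,0,0,0,0.045,85],[0,0,0,0,0,0.045,85],[0,0,0,0,0,0.045,85]]'
python3 -c "
from h import *
go(439,-124,200)
s=sensors.read_state();q=np.array(s['eef_rot']);R=Rn.from_quat(q[[1,2,3,0]]).as_matrix()
print(np.round(s['qpos'],3)); 
z=R.T@[0,0,-1]; print('tilt fix rotvec units',(np.cross([0,0,1],z)/np.pi).round(4))"
```

```text
[-0.616  0.278  1.722 -0.127  1.146 -2.94 ]
t: 20.5
tool_pos: [489.1, -340.6, 241.1]
eef_rot: [-0.018, 0.305, 0.95, -0.056]
ft_force: [0.5, 0.1, -0.1]
width: 0.999
finger_force: 0.0
at [ 489.1 -340.6  241.1] yaw 54.4 tilt [-0.069 -0.095]
sum units [3.337 3.013 0.474]
[-0.619  0.25   1.693 -0.126  1.203 -1.522]
tilt fix rotvec units [-0.0373 -0.0002  0.    ]
```

```bash
python3 -m creep '[[0,0,0,-0.0187,0,0,85],[0,0,0,-0.0187,0,0,85],[0,0,0,0,0,0.042,85],[0,0,0,0,0,0.042,85],[0,0,0,0,0,0.042,85],[0,0,0,0,0,0.042,85],[0,0,0,0,0,0.042,85],[0,0,0,0,0,0.042,85],[0,0,0,0,0,0.042,85],[0,0,0,0,0,0.036,85]]'
python3 -c "
from h import *
go(439,-126,200)
s=sensors.read_state();print(np.round(s['qpos'],3))"
```

```text
t: 21.5
tool_pos: [489.1, -340.6, 241.1]
eef_rot: [-0.001, 0.737, 0.676, -0.0]
ft_force: [-0.3, 0.2, 1.0]
width: 0.994
finger_force: 0.0
at [ 489.1 -340.6  241.1] yaw -5.0 tilt [-0.001  0.001]
sum units [ 4.188 -1.369  0.826]
[-0.681  0.245  1.694 -0.     1.204 -0.594]
```

```bash
python3 -m creep '[[0.3,-0.1,0,0,0,0,85],[0.5,-0.15,0,0,0,0,85],[0.5,-0.16,0,0,0,0,85],[0.5,-0.16,0,0,0,0,85],[0.5,-0.16,0,0,0,0,85],[0.5,-0.16,0,0,0,0,85],[0.5,-0.16,0,0,0,0,85],[0.5,-0.16,0,0,0,0,85],[0.39,-0.16,0,0,0,0,85],[0,0,0,0,0,0,85]]'; python3 -m creep '[[0,0,0.3,0,0,0,85],[0,0,0.5,0,0,0,85],[0,0,0.5,0,0,0,85],[0,0,0.2,0,0,0,85],[0,0,0,0,0,0,85],[0,0,0,0,0,0,85],[0,0,0,0,0,0,85],[0,0,0,0,0,0,85],[0,0,0,0,0,0,85],[0,0,0,0,0,0,85]]'
python3 -c "
from h import *
go(439,-126,43)
w=snapshot('wrist');cv2.imwrite('pics/w4.png',w['image'][:,:,::-1]);print(proj(w,[439,-126,86]))"
```

```text
t: 22.5
tool_pos: [436.3, -123.3, 240.6]
eef_rot: [-0.002, 0.734, 0.68, -0.0]
ft_force: [0.2, -0.4, 0.0]
width: 0.994
finger_force: 0.0
t: 23.5
tool_pos: [438.1, -126.2, 166.1]
eef_rot: [-0.0, 0.735, 0.678, -0.0]
ft_force: [0.3, 0.7, -0.5]
width: 0.998
finger_force: 0.0
at [ 438.1 -126.2  166.1] yaw -4.7 tilt [-0.001  0.001]
sum units [0.004 0.019 2.462]
[257.22598679 199.04798186]
```

View pics/w4.png

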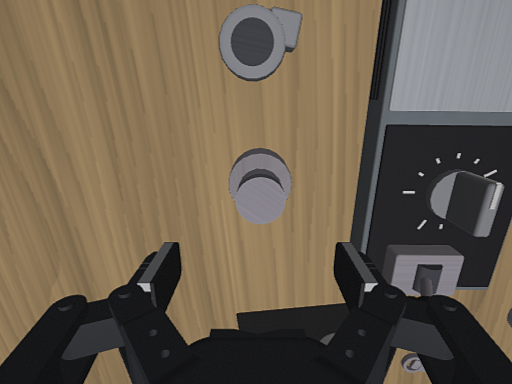

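The cap is at (261,200) against (257,199) predicted, so I descend and grip.

```bash
python3 -m creep '[[0,0.05,0.3,0,0,0,85],[0,0,0.5,0,0,0,85],[0,0,0.5,0,0,0,85],[0,0,0.5,0,0,0,85],[0,0,0.45,0,0,0,85],[0,0,0.2,0,0,0,85],[0,0,0,0,0,0,85],[0,0,0,0,0,0,30],[0,0,0,0,0,0,30],[0,0,0,0,0,0,30]]'; python3 -m creep '[[0,0,0,0,0,0,30],[0,0,0,0,0,0,30],[0,0,0,0,0,0,30],[0,0,0,0,0,0,30],[0,0,0,0,0,0,30],[0,0,0,0,0,0,30],[0,0,-0.3,0,0,0,30],[0,0,-0.6,0,0,0,30],[0,0,-0.6,0,0,0,30],[0,0,-0.6,0,0,0,30]]'; python3 -m creep '[[0,0,-0.6,0,0,0,30],[0,0,-0.6,0,0,0,30],[0,0,-0.3,0,0,0,30],[0,0,0,0,0,0,30],[0,0,0,0,0,0,30],[0,0,0,0,0,0,30],[0,0,0,0,0,0,30],[0,0,0,0,0,0,30],[0,0,0,0,0,0,30],[0,0,0,0,0,0,30]]'
python3 -c "
from h import *
go(645.5,-7.6,88)"
```

```text
t: 24.55
tool_pos: [441.1, -126.6, 44.8]
eef_rot: [-0.0, 0.735, 0.678, 0.0]
ft_force: [-6.8, 2.6, 20.0]
width: 0.52
finger_force: 53.0
t: 25.55
tool_pos: [439.6, -126.0, 149.2]
eef_rot: [-0.001, 0.735, 0.678, -0.0]
ft_force: [0.4, -0.9, -3.4]
width: 0.502
finger_force: 62.4
t: 26.55
tool_pos: [440.3, -126.3, 222.8]
eef_rot: [-0.001, 0.735, 0.678, -0.0]
ft_force: [0.2, 0.6, -2.8]
width: 0.503
finger_force: 62.6
at [ 440.3 -126.3  222.8] yaw -4.7 tilt [-0.002  0.001]
sum units [2.698 3.904 2.689]
```

```bash
python3 -m creep '[[0.2,0.3,0,0,0,0,30],[0.3,0.45,0,0,0,0,30],[0.3,0.45,0,0,0,0,30],[0.3,0.45,0,0,0,0,30],[0.3,0.45,0,0,0,0,30],[0.3,0.45,0,0,0,0,30],[0.3,0.45,0,0,0,0,30],[0.3,0.45,0,0,0,0,30],[0.4,0.45,0,0,0,0,30],[0,0,0,0,0,0,30]]'; python3 -m creep '[[0,0,0.3,0,0,0,30],[0,0,0.5,0,0,0,30],[0,0,0.5,0,0,0,30],[0,0,0.5,0,0,0,30],[0,0,0,0,0,0,30],[0,0,0,0,0,0,30],[0,0,0,0,0,0,30],[0,0,0,0,0,0,30],[0,0,0,0,0,0,30],[0,0,0,0,0,0,30]]'
python3 -c "
from h import *
go(645.5,-7.6,88)"
```

```text
t: 27.55
tool_pos: [649.6, -4.4, 222.6]
eef_rot: [-0.0, 0.735, 0.679, 0.002]
ft_force: [-0.5, 0.1, -2.4]
width: 0.503
finger_force: 63.2
t: 28.55
tool_pos: [646.2, -7.6, 134.0]
eef_rot: [-0.0, 0.735, 0.678, 0.0]
ft_force: [0.2, 0.1, -3.3]
width: 0.504
finger_force: 63.4
at [646.2  -7.6 134. ] yaw -4.7 tilt [0.    0.001]
sum units [-0.001 -0.015  0.92 ]
```

```bash
python3 -m creep '[[0,0,0.4,0,0,0,30],[0,0,0.3,0,0,0,30],[0,0,0.15,0,0,0,30],[0,0,0.07,0,0,0,30],[0,0,0,0,0,0,30],[0,0,0,0,0,0,30],[0,0,0,0,0,0,80],[0,0,0,0,0,0,80],[0,0,0,0,0,0,80],[0,0,0,0,0,0,80]]'; python3 -m creep '[[0,0,-0.2,0,0,0,80],[0,0,-0.4,0,0,0,80],[0,0,-0.6,0,0,0,80],[0,0,-0.6,0,0,0,80],[0,0,-0.4,0,0,0,80],[0.2,-0.4,0,0,0,0,80],[0.2,-0.4,0,0,0,0,80],[0.2,-0.4,0,0,0,0,80],[0.2,-0.4,0,0,0,0,80],[0.2,-0.4,0,0,0,0,80]]'
python3 pots.py t3.png; python3 -c "
from h import *
go(429.5,108,47)"
```

```text
t: 29.55
tool_pos: [645.6, -7.6, 86.6]
eef_rot: [-0.001, 0.735, 0.678, -0.0]
ft_force: [0.3, 0.2, 0.1]
width: 0.933
finger_force: 0.0
t: 30.55
tool_pos: [549.6, 50.7, 197.8]
eef_rot: [-0.001, 0.735, 0.678, 0.0]
ft_force: [-0.1, -0.1, 0.7]
width: 0.939
finger_force: 0.0
blob [139.6  92.5] [126  77  28  31 544] cap/foot mix at z35 [856.1 373.4]
blob [397.4 109.4] [380  93  35  34 637] cap/foot mix at z35 [ 821.4 -380.6]
blob [425.7 147. ] [410 120  33  56 368] cap/foot mix at z35 [ 711.5 -460. ]
blob [  8.5 141.7] [  0 129  22  28 413] cap/foot mix at z35 [700.1 745.5]
blob [ 12.9 163.9] [  0 153  30  26 440] cap/foot mix at z35 [634.9 726.5]
blob [407.9 208.1] [391 196  35  25 688] cap/foot mix at z35 [ 534.4 -406.1]
blob [176.2 236.4] [164 225  25  24 458] cap/foot mix at z35 [439.  244.8]
blob [409.5 241.3] [393 229  34  25 695] cap/foot mix at z35 [ 441.2 -408.9]
at [546.1  52.5 197.2] yaw -4.6 tilt [-0.006  0.003]
sum units [ 0.913 -2.395  3.02 ]
```

```bash
python3 -m creep '[[0.2,-0.4,0,0,0,0,80],[0.2,-0.5,0,0,0,0,80],[0.2,-0.5,0,0,0,0,80],[0.2,-0.5,0,0,0,0,80],[0.1,-0.48,0,0,0,0,80],[0,0,0.3,0,0,0,80],[0,0,0.2,0,0,0,80],[0,0,0,0,0,0,80],[0,0,0,0,0,0,80],[0,0,0,0,0,0,80]]'
python3 -c "
from h import *
go(429.5,108,47)
w=snapshot('wrist');cv2.imwrite('pics/w5.png',w['image'][:,:,::-1]);print(proj(w,[429.5,108,86]))"
```

```text
t: 31.6
tool_pos: [436.1, 104.8, 172.9]
eef_rot: [-0.001, 0.735, 0.678, 0.0]
ft_force: [0.2, -0.2, -1.0]
width: 0.939
finger_force: 0.0
at [436.1 104.8 172.9] yaw -4.7 tilt [-0.001  0.001]
sum units [ 0.051 -0.135  2.518]
[248.69053554 193.96415707]
```

View pics/w5.png

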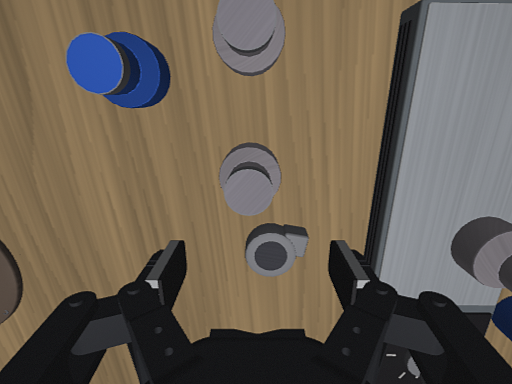

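The cap is at (248,190), about 3 mm further in +y than predicted. I correct for that and grip.

```bash
python3 -m creep '[[0.09,-0.13,0.3,0,0,0,80],[0,0,0.5,0,0,0,80],[0,0,0.5,0,0,0,80],[0,0,0.5,0,0,0,80],[0,0,0.5,0,0,0,80],[0,0,0.22,0,0,0,80],[0,0,0,0,0,0,80],[0,0,0,0,0,0,30],[0,0,0,0,0,0,30],[0,0,0,0,0,0,30]]'; python3 -m creep '[[0,0,0,0,0,0,30],[0,0,0,0,0,0,30],[0,0,0,0,0,0,30],[0,0,0,0,0,0,30],[0,0,0,0,0,0,30],[0,0,0,0,0,0,30],[0,0,-0.3,0,0,0,30],[0,0,-0.6,0,0,0,30],[0,0,-0.6,0,0,0,30],[0,0,-0.6,0,0,0,30]]'; python3 -m creep '[[0,0,-0.6,0,0,0,30],[0,0,-0.6,0,0,0,30],[0,0,-0.3,0,0,0,30],[-0.02,0.3,0,0,0,0,30],[-0.02,0.5,0,0,0,0,30],[-0.03,0.5,0,0,0,0,30],[-0.03,0.5,0,0,0,0,30],[-0.03,0.5,0,0,0,0,30],[-0.03,0.5,0,0,0,0,30],[-0.03,0.5,0,0,0,0,30]]'
python3 -c "
from h import *
go(654,87,92)"
```

```text
t: 32.65
tool_pos: [430.2, 110.3, 48.0]
eef_rot: [-0.0, 0.735, 0.678, 0.001]
ft_force: [-1.0, 0.1, 1.2]
width: 0.502
finger_force: 61.8
t: 33.65
tool_pos: [428.1, 109.8, 152.0]
eef_rot: [-0.001, 0.735, 0.678, -0.001]
ft_force: [0.7, -1.1, -2.6]
width: 0.504
finger_force: 62.6
t: 34.65
tool_pos: [593.4, 86.3, 223.6]
eef_rot: [-0.002, 0.735, 0.678, -0.001]
ft_force: [-0.9, -0.1, -3.4]
width: 0.506
finger_force: 62.8
at [593.4  86.3 223.6] yaw -4.7 tilt [-0.005  0.001]
sum units [0.111 1.22  2.627]
```

```bash
python3 -m creep '[[0.05,0.4,0,0,0,0,30],[0.05,0.4,0,0,0,0,30],[0,0.25,0,0,0,0,30],[0,0,0.3,0,0,0,30],[0,0,0.5,0,0,0,30],[0,0,0.5,0,0,0,30],[0,0,0.4,0,0,0,30],[0,0,0,0,0,0,30],[0,0,0,0,0,0,30],[0,0,0,0,0,0,30]]'
python3 -c "
from h import *
go(654,87,92)"
```

```text
t: 35.65
tool_pos: [646.1, 87.8, 141.8]
eef_rot: [-0.0, 0.735, 0.678, 0.0]
ft_force: [-0.2, 0.2, -1.8]
width: 0.508
finger_force: 62.7
at [646.1  87.8 141.8] yaw -4.7 tilt [-0.     0.001]
sum units [-0.003  0.16   0.996]
```

```bash
python3 -m creep '[[0,0.16,0.3,0,0,0,30],[0,0,0.4,0,0,0,30],[0,0,0.2,0,0,0,30],[0,0,0.1,0,0,0,30],[0,0,0,0,0,0,30],[0,0,0,0,0,0,30],[0,0,0,0,0,0,80],[0,0,0,0,0,0,80],[0,0,0,0,0,0,80],[0,0,0,0,0,0,80]]'; python3 -m creep '[[0,0,-0.2,0,0,0,80],[0,0,-0.4,0,0,0,80],[0,0,-0.6,0,0,0,80],[0,0,-0.6,0,0,0,80],[0,0,-0.4,0,0,0,80],[0.28,-0.45,0,0,0,0,80],[0.28,-0.45,0,0,0,0,80],[0.28,-0.45,0,0,0,0,80],[0.28,-0.45,0,0,0,0,80],[0.28,-0.45,0,0,0,0,80]]';  python3 -m creep '[[0.28,-0.45,0,0,0,0,80],[0.28,-0.45,0,0,0,0,80],[0.28,-0.45,0,0,0,0,80],[0.28,-0.45,0,0,0,0,80],[0.26,-0.45,0,0,0,0,80],[0,0,0.3,0,0,0,80],[0,0,0.3,0,0,0,80],[0,0,0,0,0,0,80],[0,0,0,0,0,0,80],[0,0,0,0,0,0,80]]'
python3 -c "
from h import *
go(440,245,47)
w=snapshot('wrist');cv2.imwrite('pics/w6.png',w['image'][:,:,::-1]);print(proj(w,[440,245,86]))"
```

```text
t: 36.65
tool_pos: [653.5, 87.2, 91.1]
eef_rot: [-0.001, 0.735, 0.678, -0.0]
ft_force: [0.7, -0.9, 0.5]
width: 0.938
finger_force: 0.0
t: 37.65
tool_pos: [546.4, 166.6, 202.1]
eef_rot: [-0.001, 0.735, 0.678, 0.0]
ft_force: [0.4, 0.9, -0.8]
width: 0.937
finger_force: 0.0
t: 38.65
tool_pos: [441.4, 244.2, 172.6]
eef_rot: [-0.001, 0.735, 0.678, 0.001]
ft_force: [-0.2, -0.7, 0.5]
width: 0.937
finger_force: 0.0
at [441.4 244.2 172.6] yaw -4.7 tilt [0.    0.002]
sum units [ 0.01  -0.029  2.513]
[254.64347306 196.17374682]
```

View pics/w6.png

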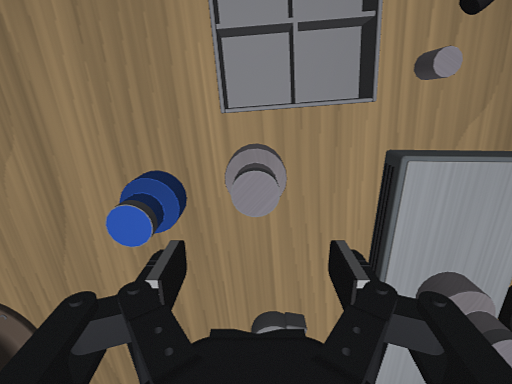

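The cap is at (254,193) against (255,196) predicted. The blue pot decoy at (130,225) stays clear, and I'll use a narrower opening here.

```bash
python3 -m creep '[[0.05,-0.02,0.3,0,0,0,68],[0,0,0.5,0,0,0,68],[0,0,0.5,0,0,0,68],[0,0,0.5,0,0,0,68],[0,0,0.5,0,0,0,68],[0,0,0.22,0,0,0,68],[0,0,0,0,0,0,68],[0,0,0,0,0,0,30],[0,0,0,0,0,0,30],[0,0,0,0,0,0,30]]'; python3 -m creep '[[0,0,0,0,0,0,30],[0,0,0,0,0,0,30],[0,0,0,0,0,0,30],[0,0,0,0,0,0,30],[0,0,0,0,0,0,30],[0,0,0,0,0,0,30],[0,0,-0.3,0,0,0,30],[0,0,-0.6,0,0,0,30],[0,0,-0.6,0,0,0,30],[0,0,-0.6,0,0,0,30]]'; python3 -m creep '[[0,0,-0.6,0,0,0,30],[0,0,-0.6,0,0,0,30],[0,0,-0.3,0,0,0,30],[-0.09,0.3,0,0,0,0,30],[-0.09,0.5,0,0,0,0,30],[-0.09,0.5,0,0,0,0,30],[-0.09,0.5,0,0,0,0,30],[-0.09,0.5,0,0,0,0,30],[-0.09,0.5,0,0,0,0,30],[-0.09,0.5,0,0,0,0,30]]'
python3 -c "
from h import *
go(662,181,92)"
```

```text
t: 39.7
tool_pos: [441.0, 247.4, 47.2]
eef_rot: [-0.0, 0.735, 0.678, 0.001]
ft_force: [0.4, 1.1, 3.4]
width: 0.504
finger_force: 61.2
t: 40.7
tool_pos: [438.7, 246.0, 150.8]
eef_rot: [-0.001, 0.735, 0.678, -0.001]
ft_force: [0.2, 0.5, -2.1]
width: 0.501
finger_force: 61.3
t: 41.7
tool_pos: [602.1, 200.2, 222.6]
eef_rot: [-0.002, 0.735, 0.678, -0.002]
ft_force: [-0.2, 0.4, -2.4]
width: 0.503
finger_force: 61.4
at [602.1 200.2 222.6] yaw -4.7 tilt [-0.005 -0.   ]
sum units [-0.284  1.238  2.605]
```

```bash
python3 -m creep '[[-0.09,0.45,0,0,0,0,30],[-0.09,0.45,0,0,0,0,30],[-0.06,0.2,0,0,0,0,30],[0,0,0.3,0,0,0,30],[0,0,0.5,0,0,0,30],[0,0,0.5,0,0,0,30],[0,0,0.4,0,0,0,30],[0,0,0,0,0,0,30],[0,0,0,0,0,0,30],[0,0,0,0,0,0,30]]'
python3 -c "
from h import *
go(662,181,92)"
```

```text
t: 42.7
tool_pos: [655.9, 185.7, 141.3]
eef_rot: [-0.0, 0.735, 0.678, 0.001]
ft_force: [0.4, 0.1, -2.1]
width: 0.504
finger_force: 61.5
at [655.9 185.7 141.3] yaw -4.6 tilt [0.    0.002]
sum units [-0.085  0.128  0.985]
```

```bash
python3 -m creep '[[-0.08,0.12,0.3,0,0,0,30],[0,0,0.4,0,0,0,30],[0,0,0.2,0,0,0,30],[0,0,0.08,0,0,0,30],[0,0,0,0,0,0,30],[0,0,0,0,0,0,30],[0,0,0,0,0,0,80],[0,0,0,0,0,0,80],[0,0,0,0,0,0,80],[0,0,0,0,0,0,80]]'; python3 -m creep '[[0,0,-0.2,0,0,0,80],[0,0,-0.4,0,0,0,80],[0,0,-0.6,0,0,0,80],[0,0,-0.6,0,0,0,80],[0,0,-0.6,0,0,0,80],[0,0,-0.3,0,0,0,80],[-0.3,-0.2,0,0,0,0,0],[-0.5,-0.2,0,0,0,0,0],[-0.5,-0.2,0,0,0,0,0],[-0.5,-0.2,0,0,0,0,0]]';  python3 -m creep '[[-0.5,-0.2,0,0,0,0,0],[-0.5,-0.2,0,0,0,0,0],[-0.5,-0.2,0,0,0,0,0],[-0.5,-0.2,0,0,0,0,0],[-0.5,-0.2,0,0,0,0,0],[-0.5,0,0,0,0,0,0],[-0.5,0,0,0,0,0,0],[-0.5,0,0,0,0,0,0],[-0.5,0,0,0,0,0,0],[-0.5,0,0,0,0,0,0]]'
python3 - <<'E'
from h import *
go(534,-227,100)
t=snapshot("top");s=snapshot("side");w=snapshot("wrist")
cv2.imwrite("pics/c2.png",np.hstack([cv2.resize(t["image"][110:270,140:440,::-1],(400,213)),cv2.resize(s["image"][100:330,100:330,::-1],(230,213))]))
a=np.vstack([cv2.resize(t["image"][110:290,140:440,::-1],(480,288)),cv2.resize(s["image"][110:290,120:420,::-1],(480,288))])
cv2.imwrite("pics/c2.png",a);cv2.imwrite("pics/w7.png",w["image"][:,:,::-1])
E
```

```text
t: 43.7
tool_pos: [661.2, 180.9, 91.1]
eef_rot: [-0.001, 0.735, 0.678, 0.0]
ft_force: [0.5, -0.2, -0.2]
width: 0.939
finger_force: 0.0
t: 44.7
tool_pos: [613.1, 93.6, 225.8]
eef_rot: [-0.001, 0.735, 0.678, -0.001]
ft_force: [-0.3, -0.7, 0.3]
width: 0.254
finger_force: 0.0
t: 45.7
tool_pos: [543.4, -151.7, 225.8]
eef_rot: [-0.001, 0.735, 0.678, -0.0]
ft_force: [0.5, 1.3, 0.2]
width: -0.0
finger_force: 0.0
at [ 543.4 -151.7  225.8] yaw -4.7 tilt [-0.002  0.001]
sum units [-1.518 -0.059  2.514]
```

View pics/c2.png

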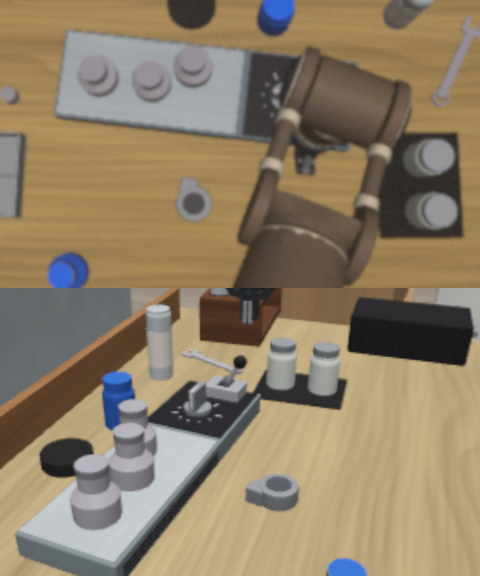

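View pics/w7.png

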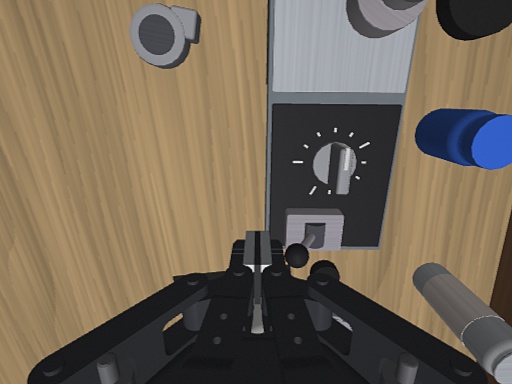

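In the composite both jars stand on the mat at (430,158) and (430,211), and three pots stand on the plate. The pot nearest the dial, at (193,65), has been knocked back from where I set it. The wrist view shows the switch ball at (297,256), and the dial's white pointer at (347,157) on the +y side, so click 3.

```bash
python3 - <<'E'
from h import *
t=snapshot("top");w=snapshot("wrist");s=snapshot("side")
c=lambda u,v:(u/1.6+140,v/1.6+110)
for u,v in((192,60),(150,75),(93,68)): print("cap",ray(t,*c(u,v),131).round(1))
for u,v in((194,68),(152,83),(99,77)): print("foot",ray(t,*c(u,v),75).round(1))
print("plate corners",[ray(t,*c(*p),45).round(0).tolist() for p in((68,31),(56,116),(247,52),(239,136))])
o=(239/1.6+120,361-288) 
b=(239/1.6+120,(361-288)/1.6+110)
print("ball tri",tri(w,(297,256),s,b).round(1)); print(ray(w,297,256,115),ray(w,315,232,67),ray(w,316,215,60))
print("dial",ray(w,332,165,57))
E
```

```text
cap [677.4  13.7]
cap [650.6  82.5]
cap [660.2 177.4]
foot [676.1  11.1]
foot [647.9  83.2]
foot [656.4 175.7]
plate corners [[745.0, 240.0], [590.0, 254.0], [714.0, -82.0], [562.0, -71.0]]
ball tri [ 578.4 -225.6  122.8]
[ 580.4630005  -230.08565924] [ 609.48568981 -228.40942972] [ 612.42937914 -208.76909391]
dial [ 632.65768123 -147.60644277]
```

```bash
python3 -m creep '[[-0.4,0.0,0,0,0,0,0],[-0.5,0,0,0,0,0,0],[-0.5,0,0,0,0,0,0],[-0.08,0.05,0.3,0,0,0,0],[0,0,0.5,0,0,0,0],[0,0,0.5,0,0,0,0],[0,0,0.5,0,0,0,0],[0,0,0.5,0,0,0,0],[0,0,0.2,0,0,0,0],[0,0,0,0,0,0,0]]'; python3 -m creep '[[0,0.1,0,0,0,0,0],[0,0.15,0,0,0,0,0],[0,0.15,0,0,0,0,0],[0,0.15,0,0,0,0,0],[0,0.15,0,0,0,0,0],[0,0.15,0,0,0,0,0],[0,0.15,0,0,0,0,0],[0,0.15,0,0,0,0,0],[0,0.1,0,0,0,0,0],[0,0,0,0,0,0,0]]'
```

```text
t: 47.0
tool_pos: [538.4, -222.6, 98.4]
eef_rot: [-0.003, 0.735, 0.678, -0.001]
ft_force: [0.2, -0.5, 0.5]
width: -0.0
finger_force: 0.0
t: 48.0
tool_pos: [603.3, -229.8, 100.5]
eef_rot: [-0.001, 0.735, 0.678, 0.0]
ft_force: [0.3, 0.6, -0.2]
width: 0.002
finger_force: 0.0
```

```bash
python3 -m creep '[[0,0.06,0,0,0,0,0],[0,0.06,0,0,0,0,0],[0,0.06,0,0,0,0,0],[0,0,0,0,0,0,0],[0,0,0,0,0,0,0],[0,0,0,0,0,0,0],[0,0,0,0,0,0,0],[0,0,0,0,0,0,0],[0,0,0,0,0,0,0],[0,0,0,0,0,0,0]]'
python3 - <<'E'
from h import *
s=snapshot("side");cv2.imwrite("pics/s4.png",cv2.resize(s["image"][120:220,200:320,::-1],None,fx=5,fy=5,interpolation=cv2.INTER_CUBIC))
for p in((580,-229,119),(609,-231,127),(637,-234,119)):print(((proj(s,p)-[200,120])*5).round())
E
```

```text
t: 49.0
tool_pos: [609.7, -230.2, 100.3]
eef_rot: [-0.002, 0.735, 0.678, -0.001]
ft_force: [-4.9, 0.9, 0.1]
width: 0.001
finger_force: 2.6
[344. 182.]
[299. 162.]
[257. 166.]
```

View pics/s4.png

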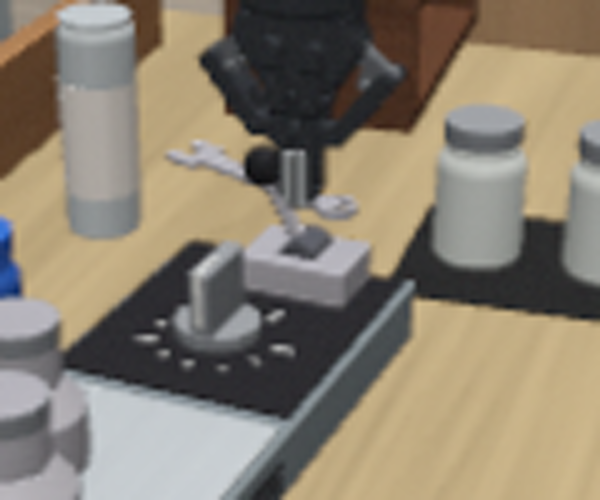

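The lever ball is at (264,166), leaning away and almost at its predicted end of (257,166). I push a little further.

```bash
python3 -m creep '[[0,0.06,0,0,0,0,0],[0,0.06,0,0,0,0,0],[0,0.04,0,0,0,0,0],[0,0,0,0,0,0,0],[0,0,0,0,0,0,0],[0,0,0,0,0,0,0],[0,0,0,0,0,0,0],[0,0,0,0,0,0,0],[0,0,0,0,0,0,0],[0,0,0,0,0,0,0]]'
```

```text
t: 50.05
tool_pos: [610.1, -230.2, 100.1]
eef_rot: [-0.01, 0.735, 0.678, -0.007]
ft_force: [-22.5, 0.9, 12.8]
width: 0.0
finger_force: 11.4
```

```bash
python3 -m creep '[[0,-0.3,0,0,0,0,0],[0,-0.4,0,0,0,0,0],[0,-0.4,-0.2,0,0,0,0],[0,0,-0.5,0,0,0,40],[0,0,-0.5,0,0,0,40],[0,0,-0.4,0,0,0,40],[0.4,0.4,0,0,0,0,40],[0.5,0.5,0,0,0,0,40],[0.5,0.5,0,0,0,0,40],[0,0,0,0,0,0,40]]'; python3 -m creep '[[0.1,0,0,0,0,0,40],[0,0,0,0,0,0,40],[0,0,0,0,0,0,40],[0,0,0,0,0,0,40],[0,0,0,0,0,0,40],[0,0,0,0,0,0,40],[0,0,0,0,0,0,40],[0,0,0,0,0,0,40],[0,0,0,0,0,0,40],[0,0,0,0,0,0,40]]'
python3 - <<'E'
from h import *
go(632.6,-151,64)
w=snapshot("wrist");im=w["image"];cv2.imwrite("pics/w8.png",im[:,:,::-1])
print("axis top z97",proj(w,[632.6,-151,97]),"disc z57",proj(w,[632.6,-151,57]),"mark3",proj(w,[634.8,-126.6,97]))
E
```

```text
t: 51.05
tool_pos: [644.6, -160.0, 182.1]
eef_rot: [0.001, 0.734, 0.679, 0.002]
ft_force: [-0.3, -0.7, 0.7]
width: 0.47
finger_force: 0.0
t: 52.05
tool_pos: [640.5, -157.7, 180.7]
eef_rot: [-0.001, 0.735, 0.678, -0.0]
ft_force: [0.6, -0.2, 0.2]
width: 0.468
finger_force: 0.0
at [ 640.5 -157.7  180.7] yaw -4.7 tilt [-0.002  0.001]
sum units [ 0.118 -0.164  2.335]
axis top z97 [246.87468195 191.543783  ] disc z57 [248.31568094 179.08056585] mark3 [246.7890756  164.35606422]
```

View pics/w8.png

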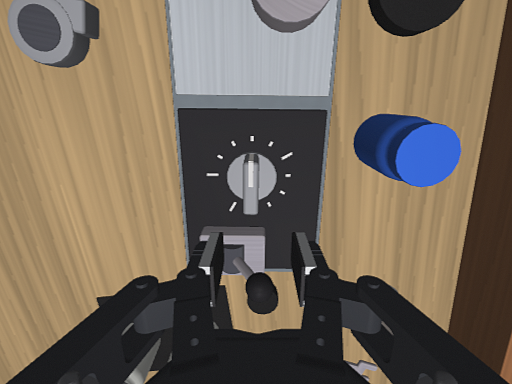

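The white pointer's end is at the top, aimed at the tick at (252,138). That is the third after the long zero tick at (212,174), so click 3. The lever ball at (262,292) leans away (on). The disc centre is at (251,177), about 3 mm off my estimate, so I correct, grip the bar and turn it 90° clockwise.

```bash
python3 -m creep '[[0.08,-0.06,0.2,0,0,0,40],[0.08,-0.06,0.4,0,0,0,40],[0,0,0.5,0,0,0,40],[0,0,0.5,0,0,0,40],[0,0,0.5,0,0,0,40],[0,0,0.23,0,0,0,40],[0,0,0,0,0,0,40],[0,0,0,0,0,0,40],[0,0,0,0,0,0,40],[0,0,0,0,0,0,40]]'; python3 -m creep '[[0,0,0,0,0,0,5],[0,0,0,0,0,0,5],[0,0,0,0,0,0,5],[0,0,0,0,0,0,5],[0,0,0,0,0,0,5],[0,0,0,0,0,0,5],[0,0,0,0,0,0,5],[0,0,0,0,0,0,5],[0,0,0,0,0,0,5],[0,0,0,0,0,0,5]]'
```

```text
t: 53.1
tool_pos: [636.3, -149.5, 66.1]
eef_rot: [0.0, 0.735, 0.678, 0.001]
ft_force: [0.5, -0.4, 0.4]
width: 0.467
finger_force: 0.0
t: 54.1
tool_pos: [635.1, -149.3, 65.3]
eef_rot: [-0.001, 0.735, 0.678, -0.0]
ft_force: [-3.2, 0.0, 4.7]
width: 0.156
finger_force: 59.4
```

```bash
python3 -m creep '[[0,0,0,0,0,0.025,5],[0,0,0,0,0,0.025,5],[0,0,0,0,0,0.025,5],[0,0,0,0,0,0.025,5],[0,0,0,0,0,0.025,5],[0,0,0,0,0,0.025,5],[0,0,0,0,0,0.025,5],[0,0,0,0,0,0.025,5],[0,0,0,0,0,0.025,5],[0,0,0,0,0,0.025,5]]'; python3 -m creep '[[0,0,0,0,0,0.025,5],[0,0,0,0,0,0.025,5],[0,0,0,0,0,0.025,5],[0,0,0,0,0,0.025,5],[0,0,0,0,0,0.025,5],[0,0,0,0,0,0.025,5],[0,0,0,0,0,0.025,5],[0,0,0,0,0,0.025,5],[0,0,0,0,0,0.025,5],[0,0,0,0,0,0.025,5]]';  python3 -m creep '[[0,0,0,0,0,0,5],[0,0,0,0,0,0,5],[0,0,0,0,0,0,40],[0,0,0,0,0,0,40],[0,0,0,0,0,0,40],[0,0,0,0,0,0,40],[0,0,0,0,0,0,40],[0,0,-0.3,0,0,0,40],[0,0,-0.5,0,0,0,40],[0,0,-0.5,0,0,0,40]]'; python3 -m creep '[[0,0,-0.5,0,0,0,40],[0,0,-0.5,0,0,0,40],[0,0,-0.3,0,0,0,40],[0,0,0,0,0,0,40],[0,0,0,0,0,0,40],[0,0,0,0,0,0,40],[0,0,0,0,0,0,40],[0,0,0,0,0,0,40],[0,0,0,0,0,0,40],[0,0,0,0,0,0,40]]'
python3 - <<'E'
from h import *
go(633,-151,64)
w=snapshot("wrist");s=snapshot("side");t=snapshot("top");cv2.imwrite("pics/w9raw.png",w["image"][:,:,::-1])
a=w["image"][100:300,150:400,::-1];b=s["image"][100:300,110:360,::-1];c=t["image"][110:310,140:440,::-1]
cv2.imwrite("pics/w9.png",np.hstack([cv2.resize(a,(400,320)),cv2.resize(b,(400,320))]))
E
```

```text
t: 55.1
tool_pos: [635.8, -149.7, 65.3]
eef_rot: [0.0, 0.939, 0.343, 0.0]
ft_force: [-1.4, 0.2, 4.1]
width: 0.155
finger_force: 59.2
t: 56.1
tool_pos: [636.0, -150.4, 65.3]
eef_rot: [0.001, 0.999, -0.042, 0.0]
ft_force: [-0.1, -2.6, 2.7]
width: 0.152
finger_force: 59.1
t: 57.1
tool_pos: [634.9, -149.1, 130.5]
eef_rot: [-0.001, 0.999, -0.041, -0.001]
ft_force: [0.4, -0.2, -0.4]
width: 0.466
finger_force: 0.0
t: 58.1
tool_pos: [635.0, -149.2, 193.8]
eef_rot: [-0.001, 0.999, -0.041, -0.001]
ft_force: [-0.1, -0.1, -0.1]
width: 0.468
finger_force: 0.0
at [ 635.  -149.2  193.8] yaw -94.7 tilt [-0.002  0.001]
sum units [-0.031  0.042  2.597]
```

View pics/w9.png

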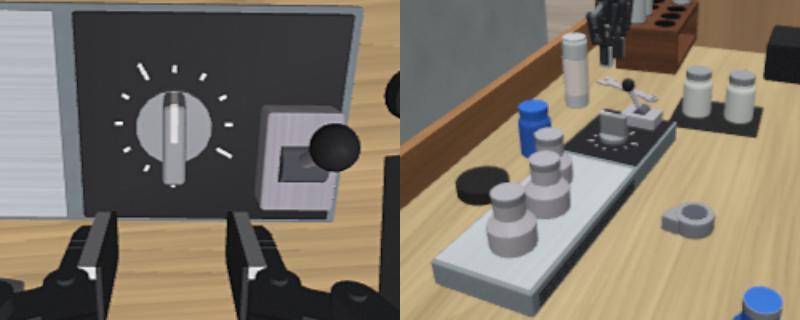

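The pointer is on the tick at (175,70), the first after the long 5 tick at (143,72), so click 6. In the side view the lever ball at (628,85) is at its fully-on position. The pots stand on the plate and the jars on the mat.

```bash
python3 -c "
from cell import robot
print(robot.finish_job())"
```

```text
the job is handed in; nothing more can be done
None
```

I handed the job in: both jars are on the mat, all three steel pots are on the plate, the switch is fully on and the dial is at its sixth click. One pot was knocked about 4 cm along the plate after I placed it, but it stayed upright and fully on the plate.

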